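Roll a sample jar up the label-reading gutter and shut the keeper behind it

ROBOT

A 6-joint arm with a two-finger parallel gripper is mounted at the origin on a cart in front of the work surface, level with it; the furniture and walls round the work are solid. World frame = base frame: x ahead of the robot, y to its left, z up, the work surface at z = 0. Lengths are in m, angles in degrees, forces in N, time in s.
With the tool pointing down it reaches from about 0.35 to 0.875 m from the base axis. Payload 4.2 kg.
Tool frame: the origin (TCP) lies between the finger pads; the fingertips stand 17 mm ahead of it and the grasp point (between the pads) lies 2 mm behind it; z points along the fingers, y is the line along which they close (so a half turn about z gives the same grasp; the last joint's range is limited). The gripper opens to 87 mm and grips with 3 to 60 N. Pads are 19 mm wide; open, the fingers measure 117 mm over their backs; the gripper's body (75 mm by 190 mm) begins 51 mm behind the grasp point.
Start: joints at [86.723, 22.042, 0.453, 0, -68.411, -14.817], TCP at [0.194, 0.594, 0.24] pointing down, gripper open.
Joint ranges: [-179.83, 179.83], [-69.29, 118.12], [-61.27, 80.66], [-181.25, 117.63], [-171.15, -9.14], [-177.46, 177.46]. Speed limits (degrees/s): [159.86, 159.86, 180, 180, 180, 180].

INTERFACE

Orientations are given as a 3x3 rotation matrix whose columns are the frame's x, y, z axes.
In Python, from station import sense, capture, r, masks_of gives the robot as it stands.
- The arm moves only by the tool apply_moves, never from a script. Its argument "steps" is a list that holds one entry, the list of rows, each a list of 7 numbers: the opening, from 0 (shut) to 1 (fully open), then the shift along the tool's x, y, z in mm, then the turn, a rotation vector about the tool's x, y, z in rad. A call has 1 to 12 rows; each row shifts and turns the commanded pose from where the row before left it, along the tool's axes as they then stand; what a row does not reach is not made up. A row lasts 1/8 s, in which the tool goes at most 62.5 mm and 10.7 degrees, less where a joint would pass 70% of its speed; a pose out of reach is approached as far as the arm can. A call with a gripper value outside its range is refused whole. The fingers move at their own pace and stop on an object; the grip force is fixed at half the most. Time passes only in rows, so rows that do not move let the fingers close. It gives the time, the measured TCP pose, the force and the opening at its end, in the units of the state.
- sense(): the state, without advancing time (a new reading comes with each control period).
- capture(name): name is "scene" or "top" or "wrist"; returns a dict with "color" (400x640x3 uint8, red, green, blue), "vfov" (degrees; the focal length in pixels is half the picture's height over the tangent of half this angle, whatever the lens; pixels are square), "cx", "cy" (the principal point, pixels), "T" (4x4, takes a point from camera to world coordinates). Camera axes: x right, y down, z forward; pixel columns grow to the right and rows downward; lengths in m; the calibration is good to about 2 mm. A picture is of the moment at which its call begins. There is no depth.
- r.finish_job(): hands the job in, once; it reports no verdict.
Trained networks look in a picture, given as the dict that the camera call returned (one of the last four; its "shot" number tells which), for a name from the list of things; names that differ only in an ending like _2 or _b are one class to them, and where a whole thing is asked for, a point or a joint stands for the part that bears it (a point fixed in the world has none). Each returns a list of dicts, best first, with "confidence" (0 to 1); they miss things now and then, are a little off and sometimes report something else, mostly with a low value. They report only what shows in the picture. A call takes as long as a camera call. They do not tell look-alikes from the thing itself.
- masks_of(picture, thing): "pixels" (400x640 bool, what is visible of it) and "box" ([left, top, width, height] in pixels, round what is visible of it).
The state is a dict: "time_s": time; "joints": joint angles; "joint_velocities": joint speeds; "effort": joint torques, N m; "tcp_pos": TCP position; "ee_rot": TCP orientation; "wrist_force": force on the tool from outside, world axes, zero at the start; "moment": the same for the moment, N m; "gripper_width": opening from 0.0 (shut) to 1.0 (fully open).
Only numpy, scipy, OpenCV 4.12 (cv2) and the standard library are available. Lean on these libraries where they do the work, as an engineer would, in place of code of your own. Each camera call takes 0.05 s, during which the arm holds its last target. There are 200 camera calls.

TASK

Roll the red-lidded jar that lies at the foot of the sloped aluminium gutter up the slope, over the black ridge near the top and into the seat against the end stop. Then swing the orange-tipped keeper arm fully across the gutter behind the jar so that it cannot roll back. Only push with the fingers: do not grip the jar or lift it out of the gutter, and leave the other things on the worktop where they are.

Things in the scene. Friction and masses are not known exactly. Their poses are not given: they have to be found in the camera images.
- gutter: Aluminium gutter on a grey fixed stand, rising at 8 degrees; place and yaw vary. Origin on its floor, middle of the foot (low end, 18 mm above the worktop). +x runs uphill along the floor, y across it, z square to the floor. Inside 76 mm wide (y -38 to 38) between slippery white side walls 6 mm thick, 14 mm high. The -y wall, facing away from the robot, carries the keeper.
- gutter_foot (a point): Point on the gutter's floor, middle of its low end (the gutter's origin). The end is open in the middle: two lips at the sides, 12 mm high, 14 mm wide, 4 mm thick, with 52 mm free between them, keep the jar from rolling out.
- gutter_stop (a point): Point on the gutter's floor, middle of its high end, at the rubber face of the end stop, 270 mm uphill of gutter_foot. The stop is 38 mm high.
- ridge (a point): Middle of the top of the slippery black ridge, rounded, 3 mm high, that lies across the floor 230 mm uphill of gutter_foot (40 mm short of the stop).
- jar: Closed white plastic sample jar with a red screw lid, 72 mm long, lid 48 mm and body 45 mm in diameter, 60 to 130 g. It lies across the gutter and rolls freely; at the start it rests against the foot lips. Origin at the middle of its underside, z along its axis towards the lid.
- jar_mid (a point): Middle of the red-lidded jar, on its axis, about 23 mm above the gutter's floor. At the start about 25 mm uphill of gutter_foot; in the seat 24 mm (touching the stop) to 28 mm (leaning on the ridge) short of gutter_stop. Until it is past the ridge it rolls back to the foot when let go.
- keeper_hinge (a point): Hinge axis of the keeper arm, at mid-height of the arm: gutter x = 207, y = -52, z = 34 mm. The axis is square to the gutter's floor. Its block, 22 mm long and 18 mm high, stands just outside the wall.
- keeper_tip (a point): Middle of the keeper's orange tip (30 mm long, flush with the bar), 93 mm from the hinge. The arm is a flat steel bar 7 mm thick, 20 mm tall, 24 to 44 mm above the gutter's floor, so it passes over the walls; its end is 108 mm from the hinge. Shut, it lies against a steel pin outside the +y wall (38 mm high, at gutter x = 216, y = 49).
- keeper (a joint): Angle of the keeper arm, rad: 1.57 points downhill along the outside of the wall, 3.14 straight across the gutter (gutter +y), fully shut, at its stop; 0 points straight out from the gutter (-y). Shutting turns clockwise seen from above. It starts at 1.0 to 1.4, clear of the jar's way, has 0.04 N m of friction and stays where it is left.
- blue_jar: Bystander: standing white jar with blue lid, 48 mm wide, 72 mm tall; origin at the middle of its underside.
- white_jar: Bystander: standing white jar with white lid, 48 mm wide, 57 mm tall; origin at the middle of its underside.
- timer: Bystander: white kitchen-type timer lying on the worktop, 66x62x21 mm; origin at the middle of its underside.
- logbook: Bystander: blue book lying on the worktop, 210x152x14 mm; origin at the middle of its underside.
- calculator: Bystander: dark pocket calculator lying on the worktop, 125x72x16 mm; origin at the middle of its underside.
- marker: Bystander: white marker pen with black cap, 18x133x19 mm, lying on the worktop; origin at the middle of its underside.
Things that resemble listed ones, but are neither listed nor needed, are in the scene too. Leave any green, pink or yellow look-alike of the jar alone.

How it is judged:
By the outcome, as a careful person would: the job done as asked, in the order asked, and still so for the second after the job is handed in, with the robot touching nothing.
It also fails if it takes over 64 s, if anything falls off the work surface, if the arm or the gripper's body presses on something with over 40 N, if the wrist force passes 120 N, or if a joint passes its speed limit or range.

## Working session

There is one attempt and no reset: what is moved stays moved. The work goes in short steps, Python scripts to look and compute and a tool call to move; the robot and the scene stay as the last step left them, time stands still between calls to the robot, and variables do not carry over. Pictures are saved under pics/ and viewed, on a budget of 10 in all, crops included, one or two more only if the job needs it, and the job is handed in when it is done.

Besides the shell and the picture viewer there is one more tool, called after ">>>" by a JSON object that holds its "method" and its "body". apply_moves: Moves the arm, as the interface text tells. Its arguments: {"type":"object","properties":{"steps":{"type":"array","items":{"type":"array","items":{"type":"array","items":{"type":"number"}}}}},"required":["steps"]}

```bash
mkdir -p pics; ls
python3 - <<'E'
from station import sense, capture, r, masks_of
import cv2,numpy as np,pickle
s=sense();print(s)
for n in("scene","top"):
    p=capture(n);cv2.imwrite(f"pics/{n}1.png",p["color"][:,:,::-1]);print(n,p["vfov"],p["cx"],p["cy"],p["T"].tolist() if hasattr(p["T"],"tolist") else p["T"])
    for t in("gutter","jar","keeper","keeper_tip","blue_jar","white_jar","timer","logbook","calculator","marker"):
        try:
            for m in masks_of(p,t)[:5]: print(t,m["box"],round(m["confidence"],2))
        except Exception as e: print(t,e)
    pickle.dump(p,open(f"{n}1.pkl","wb"))
E
```

```text
pics
{'time_s': 0.0, 'joints': array([ 8.67217155e+01,  2.20884330e+01,  3.79584490e-01, -2.90817215e-02,
       -6.84088374e+01, -1.48150007e+01]), 'joint_velocities': array([-0.07919112,  0.14500284, -0.05056231,  0.02890938,  0.00167463,
        0.02307602]), 'effort': array([-2.13512803e-04, -3.90663099e+01,  1.87399989e+01,  4.21966910e+00,
        1.09312581e-02, -1.93677215e-04]), 'tcp_pos': array([0.19392408, 0.59356456, 0.2384825 ]), 'ee_rot': array([[ 9.50493982e-01, -3.10742407e-01, -5.88641892e-04],
       [-3.10742957e-01, -9.50491830e-01, -2.02361110e-03],
       [ 6.93224752e-05,  2.10634649e-03, -9.99997779e-01]]), 'wrist_force': array([-0.7153349 ,  0.18436415,  0.2232246 ]), 'moment': array([0.00068127, 0.01400397, 0.01159193]), 'gripper_width': 1.001778880131103}
scene 45.52110065461456 328.0171657328489 198.63463964057777 [[-0.8612168232219617, -0.3734330629235876, 0.3447511144506719, -0.07436469384957398], [-0.5079768002340355, 0.6107302805600068, -0.6074274399721223, 1.090393528890233], [0.016283544560789336, -0.6982522981864101, -0.7156665244748658, 1.334128536
[... 781 characters left out ...]
8455], [-0.004787592996074654, -0.17002535478968817, -0.9854280580955389, 1.680824266405926], [0.0, 0.0, 0.0, 1.0]]
gutter [265.5, 176.1, 83.8, 47.2] 0.84
jar [369.7, 185.3, 23.0, 26.4] 0.65
jar [330.8, 181.3, 16.1, 28.6] 0.63
jar [328.7, 240.3, 18.5, 19.2] 0.62
jar [368.5, 223.1, 12.4, 21.9] 0.52
keeper [308.8, 175.3, 4.1, 6.9] 0.56
keeper_tip [282.5, 176.5, 30.6, 18.2] 0.6
keeper_tip [265.3, 176.2, 79.5, 45.6] 0.35
blue_jar [216.2, 178.7, 15.9, 14.9] 0.5
white_jar [186.9, 175.4, 16.6, 15.1] 0.61
timer [348.1, 135.5, 19.3, 19.9] 0.75
logbook [422.9, 161.6, 45.5, 59.4] 0.79
logbook [186.6, 176.7, 16.8, 10.4] 0.42
calculator [453.6, 227.8, 23.0, 34.0] 0.8
marker [406.0, 246.6, 41.3, 7.4] 0.52
```

Run:
```python
import cv2,numpy as np
a=cv2.imread("pics/scene1.png")[150:280,200:430];b=cv2.imread("pics/top1.png")[120:280,180:480]
a=cv2.resize(a,None,fx=2.3,fy=2.3,interpolation=3);b=cv2.resize(b,None,fx=2.6,fy=2.6,interpolation=3)[:300]
b=cv2.resize(cv2.imread("pics/top1.png")[160:260,250:400],None,fx=3,fy=3,interpolation=3)
o=np.zeros((600,800,3),np.uint8);o[:299,:529]=a;o[300:600,:450]=b
cv2.imwrite("pics/c1.png",o)
```

```text
(no output)
```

View pics/c1.png

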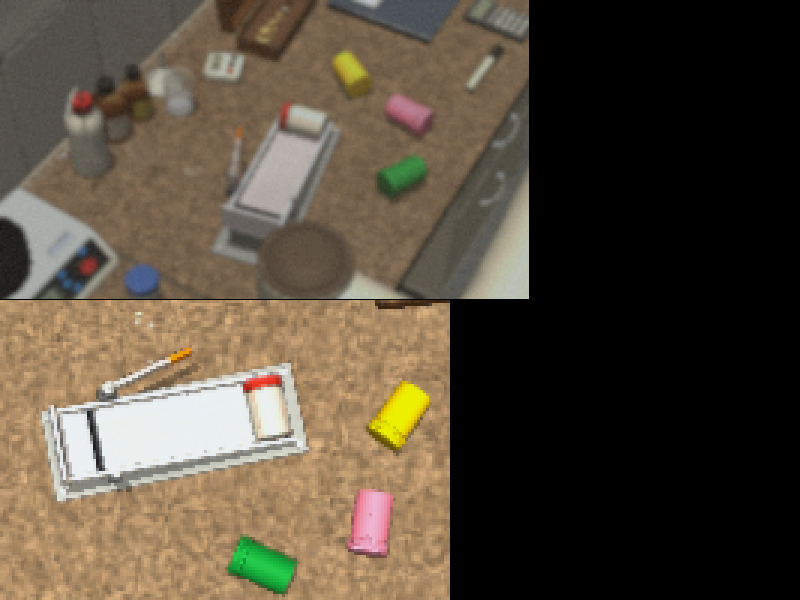

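```bash
cat > h.py <<'E'
import numpy as np,cv2
from scipy.optimize import least_squares
P8=np.radians(8)
def pose(x,y,yaw):
    c,s=np.cos(yaw),np.sin(yaw)
    R=np.array([[c,-s,0],[s,c,0],[0,0,1]])@np.array([[np.cos(P8),0,-np.sin(P8)],[0,1,0],[np.sin(P8),0,np.cos(P8)]])
    return R,np.array([x,y,.018])
def g2w(q,pts): R,t=pose(*q); return np.atleast_2d(pts)/1000@R.T+t
def proj(p,W):
    T=np.array(p["T"]);C=(W-T[:3,3])@T[:3,:3];f=200/np.tan(np.radians(p["vfov"]/2))
    return np.c_[p["cx"]+f*C[:,0]/C[:,2],p["cy"]+f*C[:,1]/C[:,2]]
E
python3 - <<'E'
from h import *
import pickle
from station import *
p=pickle.load(open("top1.pkl","rb"))
G=np.array([[230,-38,3],[230,38,3],[207,-52,44],[25,0,23]]);U=np.array([[280,196.7],[284,216.7],[285.7,190.3],[338.3,196]])
s=least_squares(lambda q:(proj(p,g2w(q,G))-U).ravel(),[.55,-.05,1.57]);print(s.x,s.fun.round(1))
S=sense();w=capture("wrist");T=np.array(w["T"]);A=np.eye(4);A[:3,:3]=S["ee_rot"];A[:3,3]=S["tcp_pos"]
print(w["vfov"],w["cx"],w["cy"]);print((np.linalg.inv(A)@T).round(3))
R,t=pose(*s.x);B=np.c_[R[:,1],-R[:,0]*-1,-R[:,2]];print(B)
np.save("q.npy",s.x)
# options for tool orientation: z=-Rz, y=+-Rgy
for sg in(1,-1):
    Z=-R[:,2];Y=sg*R[:,1];X=np.cross(Y,Z);D=np.c_[X,Y,Z];print(sg,cv2.Rodrigues(S["ee_rot"].T@D)[0].ravel(),g2w(s.x,[-10,0,0]),g2w(s.x,[220,0,0]))
E
```

```text
[ 0.52926016 -0.01558489  1.78157869] [-0.4  0.  -0.3  1.   0.2 -0.9  0.4 -0.1]
58.948189363277265 323.4131016043266 200.1412911000366
[[ 0.    -0.962 -0.272  0.075]
 [ 1.    -0.     0.     0.002]
 [-0.    -0.272  0.962 -0.146]
 [ 0.     0.     0.     1.   ]]
[[-0.97786752 -0.20718885 -0.02911849]
 [-0.20922501  0.96835098  0.13609286]
 [ 0.          0.1391731  -0.99026807]]
1 [ 0.07287368 -0.12669251  1.04245396] [[ 0.53133205 -0.0252684   0.01660827]] [[0.48367861 0.19745233 0.04861808]]
-1 [ 0.14638084  0.08419844 -2.09337928] [[ 0.53133205 -0.0252684   0.01660827]] [[0.48367861 0.19745233 0.04861808]]
```

>>> {"method": "apply_moves", "body": {"steps": [[[0.2,38,32.5,-2,0,0,0],[0.2,38,32.5,-2,0,0,0],[0.2,38,32.5,-2,0,0,0],[0.2,38,32.5,-2,0,0,0],[0.2,38,32.5,-2,0,0,0],[0.2,38,32.5,-2,0,0,0],[0.2,38,32.5,-2,0,0,0],[0.2,38,32.5,-2,0,0,0],[0.2,38,32.5,-2,0,0,0],[0.2,38,32.5,-2,0,0,0],[0.2,38,32.5,-2,0,0,0],[0.2,38,32.5,-2,0,0,0]]]}}

```text
time_s: 2.65
tcp_pos: [0.5071, 0.0802, 0.2639]
ee_rot: [[0.951, -0.31, 0.001], [-0.31, -0.951, 0.0], [0.001, -0.0, -1.0]]
wrist_force: [0.4, 0.5, -0.3]
gripper_width: 0.2
```

>>> {"method": "apply_moves", "body": {"steps": [[[0.2,0,0,0,0.012,-0.021,0.174],[0.2,0,0,0,0.012,-0.021,0.174],[0.2,0,0,0,0.012,-0.021,0.174],[0.2,0,0,0,0.012,-0.021,0.174],[0.2,0,0,0,0.012,-0.021,0.174],[0.2,0,0,0,0.012,-0.021,0.174],[0.2,0,0,0,0,0,0]]]}}

```text
time_s: 3.52
tcp_pos: [0.5064, 0.0815, 0.2638]
ee_rot: [[0.207, -0.978, -0.029], [-0.969, -0.209, 0.135], [-0.138, -0.0, -0.99]]
wrist_force: [-0.3, -0.4, -0.7]
gripper_width: 0.202
```

Run:
```python
from h import *
import pickle
from station import *
S=sense();print(S["tcp_pos"],S["gripper_width"],S["joints"])
w=capture("wrist");pickle.dump(w,open("w1.pkl","wb"))
im=w["color"][:,:,::-1].copy();cv2.imwrite("pics/w1.png",im)
for t in("gutter","jar","keeper","keeper_tip","ridge"):
    for m in masks_of(w,t)[:3]: print(t,m["box"],round(m["confidence"],2))
```

```text
[0.50643737 0.08147385 0.26375041] 0.20184581530715065 [ 22.53092959  10.51344917  -9.40578086  -8.37055601 -68.83225726
  -7.51554943]
gutter [228.1, 30.7, 140.9, 281.6] 0.69
gutter [229.1, 146.8, 48.5, 108.0] 0.34
jar [279.2, 36.2, 80.8, 54.4] 0.88
jar [453.9, 66.2, 82.0, 80.0] 0.88
keeper [227.7, 149.9, 49.5, 101.2] 0.97
keeper_tip [229.6, 146.5, 49.7, 107.8] 0.8
ridge [231.9, 32.1, 136.4, 279.3] 0.83
```

View pics/w1.png

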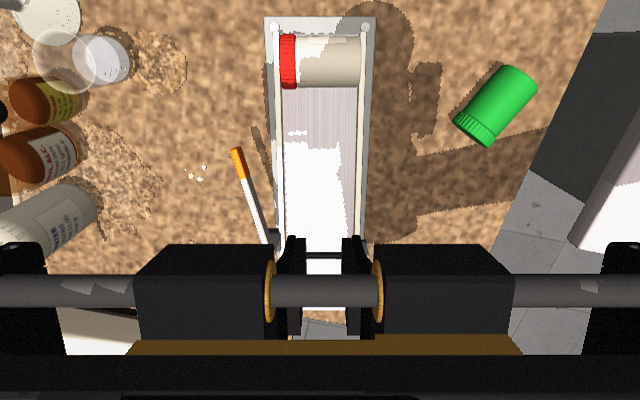

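```bash
cat >> h.py <<'E'
def overlay(p,q,th=None,k=3,box=(200,0,400,260)):
    l,t,r,b=box
    im=cv2.resize(p["color"][t:b,l:r,::-1],None,fx=k,fy=k,interpolation=cv2.INTER_CUBIC)
    def ln(a,bb,c):
        n=proj(p,g2w(q,np.array([a,bb],float)));n=((n-[l,t]+.5)*k).astype(int);cv2.line(im,tuple(map(int,n[0])),tuple(map(int,n[1])),c,1,cv2.LINE_AA)
    for y in(-38,38): ln([0,y,14],[270,y,14],(0,0,255))
    for y in(-44,44): ln([0,y,14],[270,y,14],(255,0,0))
    ln([0,-38,0],[0,38,0],(0,160,0));ln([230,-38,3],[230,38,3],(0,160,0));ln([270,-38,38],[270,38,38],(0,160,0))
    if th: ln([207,-52,44],[207-108*np.sin(th),-52-108*np.cos(th),44],(255,0,255))
    return im
E
python3 - <<'E'
from h import *
import pickle
w=pickle.load(open("w1.pkl","rb"));q=np.load("q.npy")
cv2.imwrite("pics/o1.png",overlay(w,q,1.25)[:600])
E
```

```text
(no output)
```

View pics/o1.png

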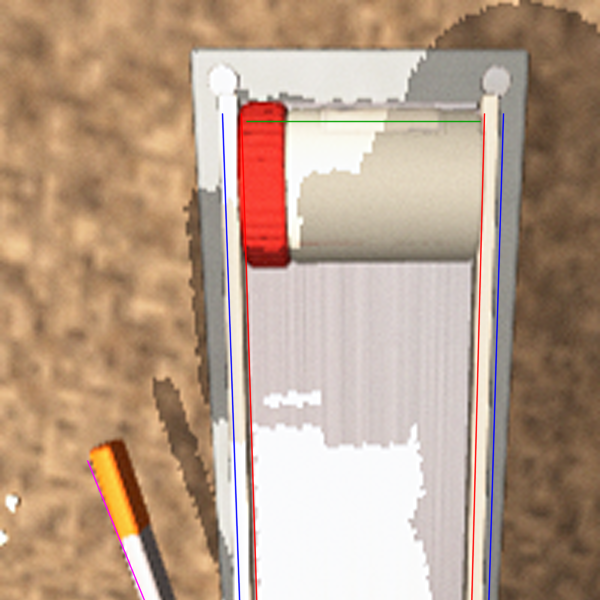

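Run:
```python
from h import *
import pickle
w=pickle.load(open("w1.pkl","rb"));p=pickle.load(open("top1.pkl","rb"));q=np.load("q.npy")
z=lambda u:np.array(u)/3+[200,0]-.5
G=np.array([[230,-38,3],[230,38,3],[207,-52,44]]);U=np.array([[280,196.7],[284,216.7],[285.7,190.3]])
def res(v):
    q=v[:3];th=v[3]
    a=proj(w,g2w(q,[[0,-44,14],[0,44,14],[207-108*np.sin(th),-52-108*np.cos(th),44]]))-z([[219,97],[500,97],[107,448]])
    l=[]
    for y,u in((-44,[238,600]),(44,[490,600])):
        e=proj(w,g2w(q,[[0,y,14],[200,y,14]]));d=z(u)-e[0];t=(e[1]-e[0])/np.linalg.norm(e[1]-e[0]);l.append(d[0]*t[1]-d[1]*t[0])
    return np.r_[a.ravel(),l,(proj(p,g2w(q,G))-U).ravel()]
s=least_squares(res,[*q,1.25],x_scale=[.01,.01,.1,.1]);print(s.x,np.degrees(s.x[2]),s.fun.round(1))
np.save("q.npy",s.x[:3]);cv2.imwrite("pics/o2.png",overlay(w,s.x[:3],s.x[3])[:600])
R,t=pose(*s.x[:3]);print(R)
from station import sense
S=sense();T=np.c_[-R[:,0],R[:,1],-R[:,2]];print(cv2.Rodrigues(S["ee_rot"].T@T)[0].ravel())
print("tcp in gutter mm",(S["tcp_pos"]-t)@R*1000)
```

```text
[ 0.53130524 -0.01917499  1.79048702  1.31266568] 102.58734931038119 [-0.3  1.4  0.1  0.4 -0.3 -1.2 -0.7  0.2  0.7  0.1  0.9  0.9  1.2 -1. ]
[[-0.2158069  -0.9759649   0.03032968]
 [ 0.96646688 -0.21792776 -0.13582806]
 [ 0.1391731   0.          0.99026807]]
[-0.00073102 -0.00120966 -0.0089912 ]
tcp in gutter mm [137.22614591   2.30361994 228.62145274]
```

View pics/o2.png

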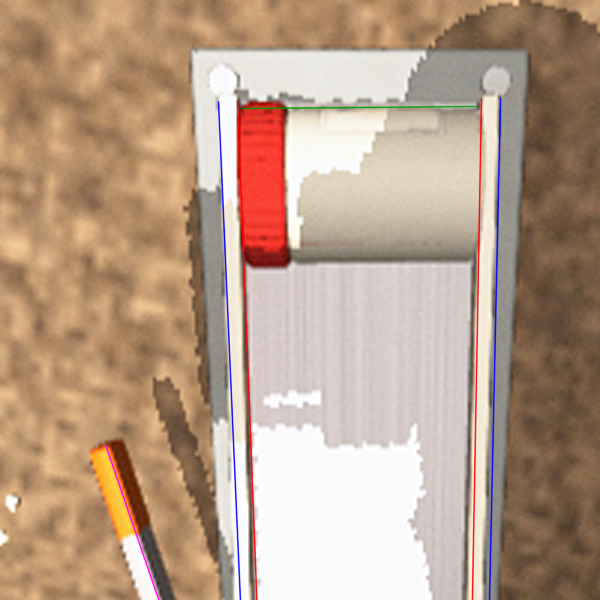

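>>> {"method": "apply_moves", "body": {"steps": [[[0.12,0,0,0,0,0,-0.009],[0.12,52,-0.8,20,0,0,0],[0.12,52,-0.8,20,0,0,0],[0.12,51,-0.7,20,0,0,0],[0.12,0,0,40,0,0,0],[0.12,0,0,40,0,0,0],[0.12,0,0,20,0,0,0],[0.12,0,0,0,0,0,0]]]}}

```text
time_s: 4.82
tcp_pos: [0.5362, -0.046, 0.0821]
ee_rot: [[0.215, -0.976, -0.033], [-0.967, -0.217, 0.135], [-0.139, 0.003, -0.99]]
wrist_force: [-0.3, -0.2, 0.7]
gripper_width: 0.117
```

```bash
cat > st.py <<'E'
from h import *
from station import *
q=np.load("q.npy");R,t=pose(*q);S=sense()
print("g mm",((S["tcp_pos"]-t)@R*1000).round(1),"F in g",(S["wrist_force"]@R).round(2),"rot",cv2.Rodrigues(S["ee_rot"].T@np.c_[-R[:,0],R[:,1],-R[:,2]])[0].ravel().round(4),S["time_s"],S["gripper_width"])
E
python3 st.py;python3 - <<'E'
from h import *
from station import *
w=capture("wrist");cv2.imwrite("pics/w2.png",np.vstack([overlay(w,np.load("q.npy"),1.31,2,(160,0,480,300))]))
E
```

```text
g mm [-18.1   1.1  67.2] F in g [-0.04  0.32  0.7 ] rot [ 0.0032 -0.0006 -0.0012] 4.825 0.11723940545473568
```

View pics/w2.png

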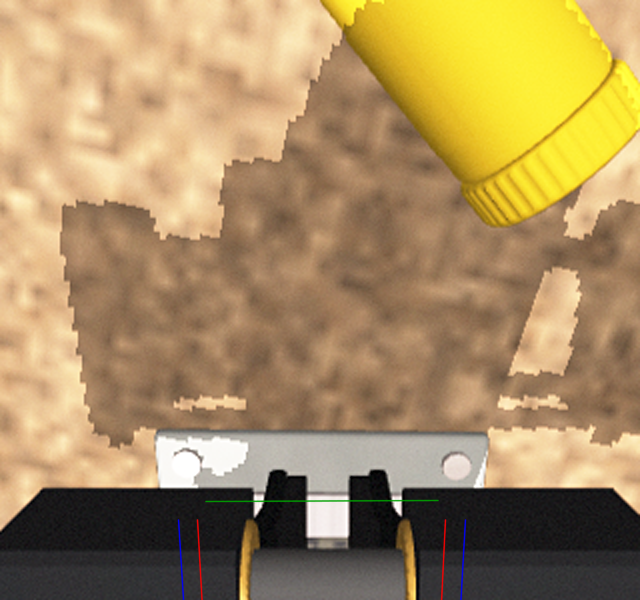

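>>> {"method": "apply_moves", "body": {"steps": [[[0.12,0,-1,18,0,0,0],[0.12,0,0,18,0,0,0],[0.12,0,0,0,0,0,0],[0.12,-4,0,0,0,0,0],[0.12,-4,0,0,0,0,0],[0.12,-5,0,0,0,0,0],[0.12,-7,0,0,0,0,0],[0.12,-8,0,0,0,0,0],[0.12,-8,0,0,0,0,0],[0.12,-8,0,0,0,0,0]]]}}

```text
time_s: 6.12
tcp_pos: [0.5275, 0.0022, 0.0542]
ee_rot: [[0.215, -0.976, -0.029], [-0.967, -0.217, 0.135], [-0.138, -0.001, -0.99]]
wrist_force: [1.1, 0.1, -0.1]
gripper_width: 0.119
```

```bash
python3 st.py;python3 - <<'E'
from h import *
from station import *
q=np.load("q.npy")
w=capture("top");a=overlay(w,q,1.31,5,(255,165,365,230))
w=capture("scene");b=overlay(w,q,1.31,4,(285,165,365,265))
o=np.zeros((600,800,3),np.uint8);o[:325,:550]=a;c=cv2.resize(b,(220,275));o[325:600,:220]=c
cv2.imwrite("pics/t2.png",o)
E
```

```text
g mm [26.5 -1.  32.8] F in g [-0.13 -1.06 -0.06] rot [-0.0008 -0.001  -0.0012] 6.125 0.11854410985695366
```

View pics/t2.png

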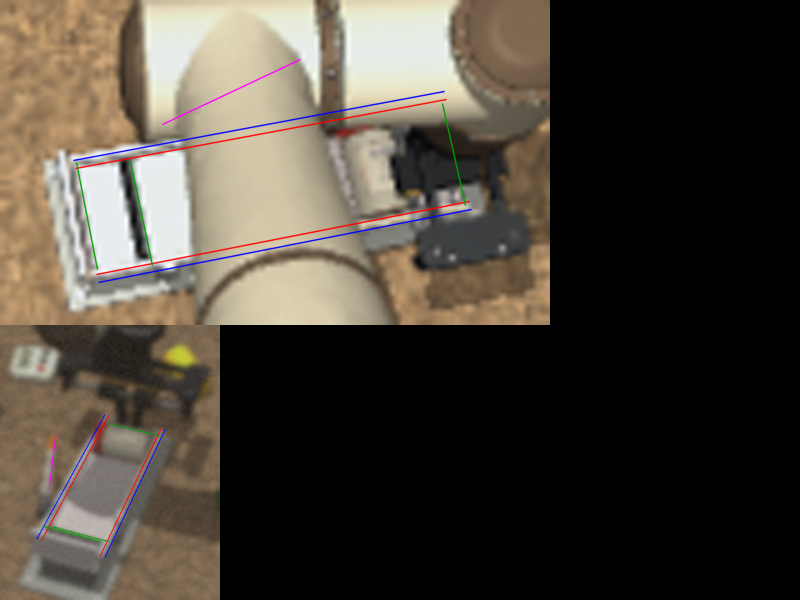

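>>> {"method": "apply_moves", "body": {"steps": [[[0.12,-9,0.1,0,0,0,0],[0.12,-11,0.1,0,0,0,0],[0.12,-12,0.2,0,0,0,0],[0.12,-12,0.2,0,0,0,0],[0.12,-12,0.2,0,0,0,0],[0.12,-12,0.2,0,0,0,0],[0.12,-12,0,0,0,0,0],[0.12,-12,0,0,0,0,0],[0.12,-12,0,0,0,0,0],[0.12,-12,0,0,0,0,0],[0.12,-10,0,0,0,0,0],[0.12,-8,0,0,0,0,0]]]}}

```text
time_s: 7.72
tcp_pos: [0.4978, 0.1316, 0.0727]
ee_rot: [[0.215, -0.976, -0.029], [-0.967, -0.217, 0.135], [-0.138, -0.001, -0.99]]
wrist_force: [0.1, -0.3, 0.5]
gripper_width: 0.12
```

>>> {"method": "apply_moves", "body": {"steps": [[[0.12,-7,0,0,0,0,0],[0.12,-6,0,0,0,0,0],[0.12,-6,0,0,0,0,0],[0.12,-6,0,0,0,0,0],[0.12,-6,0,0,0,0,0],[0.12,-6,0,0,0,0,0],[0.12,-5,0,0,0,0,0],[0.12,-4,0,0,0,0,0],[0.12,0,0,0,0,0,0]]]}}

```text
time_s: 8.85
tcp_pos: [0.488, 0.1758, 0.079]
ee_rot: [[0.215, -0.976, -0.029], [-0.967, -0.217, 0.135], [-0.138, -0.001, -0.99]]
wrist_force: [1.2, -0.9, -0.4]
gripper_width: 0.123
```

```bash
python3 st.py;python3 - <<'E'
from h import *
from station import *
q=np.load("q.npy")
w=capture("top");a=overlay(w,q,None,5,(255,165,365,230))
w=capture("scene");b=overlay(w,q,None,4,(285,165,365,265))
o=np.zeros((600,800,3),np.uint8);o[:325,:550]=a;c=cv2.resize(b,(220,275));o[325:600,:220]=c
w=capture("wrist");o[330:600,240:780]=cv2.resize(w["color"][220:400,140:500,::-1],(540,270))
cv2.imwrite("pics/t3.png",o)
E
```

```text
g mm [ 2.063e+02 -2.000e-01  3.260e+01] F in g [-1.23 -0.98 -0.25] rot [-0.0008 -0.0009 -0.0009] 8.85 0.12272446413663088
```

View pics/t3.png

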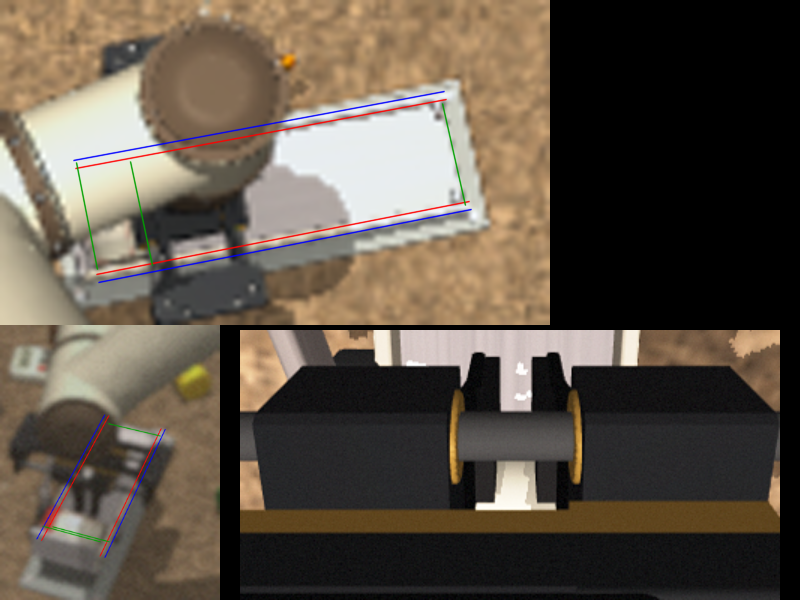

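>>> {"method": "apply_moves", "body": {"steps": [[[0.12,-1.5,0,0,0,0,0],[0.12,-1.5,0,0,0,0,0],[0.12,-1.5,0,0,0,0,0],[0.12,0,0,0,0,0,0]]]}}

```text
time_s: 9.5
tcp_pos: [0.4872, 0.1799, 0.0796]
ee_rot: [[0.215, -0.976, -0.029], [-0.967, -0.217, 0.135], [-0.138, -0.001, -0.99]]
wrist_force: [0.4, -0.9, 0.0]
gripper_width: 0.121
```

>>> {"method": "apply_moves", "body": {"steps": [[[0.12,-1,0,0,0,0,0],[0.12,-1,0,0,0,0,0],[0.12,0,0,0,0,0,0]]]}}

```text
time_s: 9.88
tcp_pos: [0.4867, 0.1818, 0.0799]
ee_rot: [[0.215, -0.976, -0.029], [-0.967, -0.217, 0.135], [-0.138, -0.001, -0.99]]
wrist_force: [-0.1, -0.2, 0.4]
gripper_width: 0.12
```

```bash
python3 st.py
```

```text
g mm [212.4  -0.3  32.6] F in g [-0.11  0.19  0.4 ] rot [-0.001  -0.001  -0.0012] 9.875 0.1204414733662663
```

>>> {"method": "apply_moves", "body": {"steps": [[[0.12,-1,0,0,0,0,0],[0.12,-1,0,0,0,0,0],[0.12,0,0,0,0,0,0]]]}}

```text
time_s: 10.25
tcp_pos: [0.4863, 0.1837, 0.0802]
ee_rot: [[0.215, -0.976, -0.029], [-0.967, -0.216, 0.135], [-0.138, -0.001, -0.99]]
wrist_force: [-0.6, -0.2, 0.1]
gripper_width: 0.117
```

>>> {"method": "apply_moves", "body": {"steps": [[[0.12,-1,0,0,0,0,0],[0.12,-1,0,0,0,0,0],[0.12,0,0,0,0,0,0]]]}}

```text
time_s: 10.62
tcp_pos: [0.4857, 0.1852, 0.0803]
ee_rot: [[0.214, -0.976, -0.03], [-0.967, -0.217, 0.134], [-0.138, -0.0, -0.99]]
wrist_force: [-0.3, -1.9, 0.5]
gripper_width: 0.119
```

>>> {"method": "apply_moves", "body": {"steps": [[[0.12,2,0,0,0,0,0],[0.12,3,0,0,0,0,0],[0.12,8,0,0,0,0,0],[0.12,12,0,0,0,0,0],[0.12,10,0,-30,0,0,0],[0,10,0,-45,0,0,0],[0,10,0,-45,0,0,0],[0,0,0,0,0,0,0.175],[0,0,0,0,0,0,0.175],[0,0,0,0,0,0,0.175],[0,0,0,0,0,0,0.175],[0,0,0,0,0,0,0.175]]]}}

```text
time_s: 12.12
tcp_pos: [0.5011, 0.1154, 0.1915]
ee_rot: [[-0.617, -0.786, -0.029], [-0.782, 0.608, 0.135], [-0.088, 0.106, -0.99]]
wrist_force: [0.5, -0.4, 0.1]
gripper_width: 0.005
```

>>> {"method": "apply_moves", "body": {"steps": [[[0,0,0,0,0,0,0.175],[0,0,0,0,0,0,0.175],[0,0,0,0,0,0,0.175],[0,0,0,0,0,0,0.171],[0,0,0,0,0,0,0]]]}}

```text
time_s: 12.75
tcp_pos: [0.5011, 0.1156, 0.1915]
ee_rot: [[-0.976, -0.216, -0.029], [-0.218, 0.967, 0.135], [-0.001, 0.138, -0.99]]
wrist_force: [-0.6, 1.4, 0.0]
gripper_width: 0.004
```

```bash
python3 - <<'E'
from h import *
from station import *
q=np.load("q.npy");R,t=pose(*q);q[:2]+=.003*R[:2,0];np.save("q.npy",q)
w=capture("top");a=overlay(w,q,None,5,(255,165,365,230))
o=np.zeros((600,800,3),np.uint8);o[:325,:550]=a
w=capture("wrist");b=overlay(w,q,1.31,1,(0,0,640,400));o[330:600,240:672]=cv2.resize(b,(432,270))
cv2.imwrite("pics/t4.png",o)
E
python3 st.py
```

```text
g mm [158.1  -0.  153.1] F in g [ 0.02 -0.29 -0.13] rot [-1.5000e-03 -1.0000e-04 -1.5702e+00] 12.85 0.006116010963910398
```

View pics/t4.png

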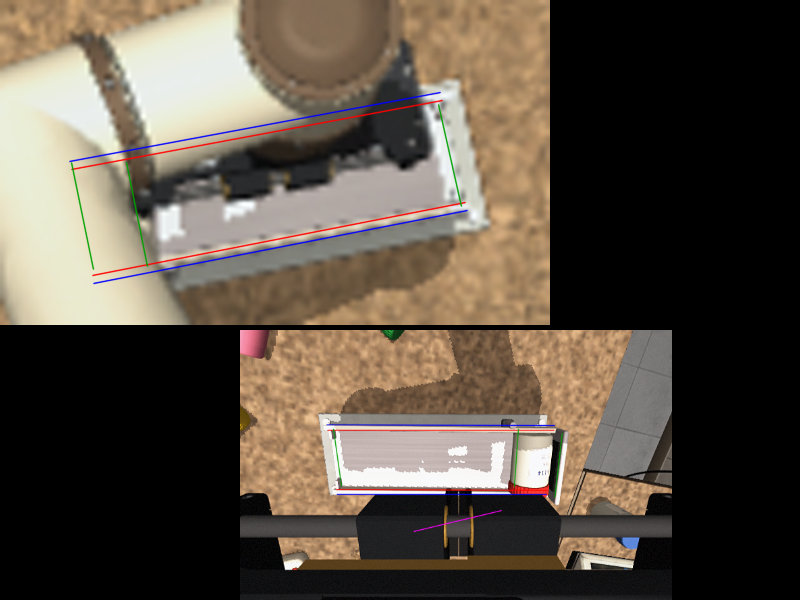

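>>> {"method": "apply_moves", "body": {"steps": [[[0,-36,-8,0,0,0,0],[0,-36,-8,0,0,0,0],[0,-36,-7,0,0,0,0],[0,0,0,30,0,0,0],[0,0,0,30,0,0,0],[0,0,0,0,0,0,0]]]}}

```text
time_s: 13.6
tcp_pos: [0.6081, 0.1248, 0.1264]
ee_rot: [[-0.976, -0.215, -0.035], [-0.218, 0.967, 0.133], [0.005, 0.138, -0.99]]
wrist_force: [0.6, 0.2, 0.3]
gripper_width: 0.007
```

```bash
python3 st.py
python3 - <<'E'
from h import *
from station import *
q=np.load("q.npy")
w=capture("wrist");b=overlay(w,q,1.31,1,(0,0,640,400));cv2.imwrite("pics/w5.png",b)
w=capture("top");cv2.imwrite("pics/w5t.png",overlay(w,q,1.31,5,(255,150,365,230)))
h=np.array([207,-52])
for th in np.arange(1.31,3.2,.15):
    d=np.array([-np.sin(th),-np.cos(th)]);e=np.array([-np.cos(th),np.sin(th)])
    print(round(th,2),(h+80*d-e*(3.5+15*abs(e[0])+9.5*abs(e[1]))).round(1))
E
```

```text
g mm [ 134.7 -106.4   90.5] F in g [ 0.09 -0.6   0.32] rot [ 0.0029 -0.0054 -1.5718] 13.6 0.006509809101022567
1.31 [134.  -88.6]
1.46 [129.1 -75.4]
1.61 [126.5 -62.4]
1.76 [125.5 -52.3]
1.91 [125.8 -41.8]
2.06 [127.5 -31.1]
2.21 [130.8 -20.4]
2.36 [135.9  -9.9]
2.51 [142.6   0. ]
2.66 [151.2   9.1]
2.81 [161.3  16.9]
2.96 [172.9  23.1]
3.11 [185.7  27.4]
```

View pics/w5.png

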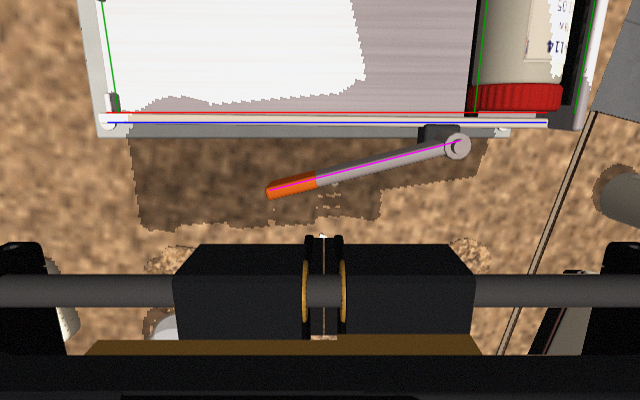

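>>> {"method": "apply_moves", "body": {"steps": [[[0,0,0,25,0,0,0],[0,0,0,25,0,0,0],[0,0,0,0,0,0,0],[0,9,0,0,0,0,0],[0,9,-0.7,0,0,0,0],[0,13,-5,0,0,0,0],[0,13,-2.5,0,0,0,0],[0,10,-1,0,0,0,0],[0,10.5,0.3,0,0,0,0],[0,10.7,1.7,0,0,0,0],[0,10.7,3.3,0,0,0,0],[0,0,0,0,0,0,0]]]}}

```text
time_s: 15.2
tcp_pos: [0.5241, 0.1098, 0.079]
ee_rot: [[-0.976, -0.215, -0.03], [-0.217, 0.967, 0.135], [0.001, 0.138, -0.99]]
wrist_force: [0.4, -0.6, 0.2]
gripper_width: 0.005
```

```bash
python3 st.py
python3 - <<'E'
from h import *
from station import *
q=np.load("q.npy")
w=capture("wrist");b=overlay(w,q,2.21,1,(0,0,640,400));cv2.imwrite("pics/w6.png",b)
E
```

```text
g mm [131.8 -21.1  43.1] F in g [-0.62 -0.25  0.31] rot [-6.0000e-04 -1.2000e-03 -1.5719e+00] 15.2 0.0052852257250082645
```

View pics/w6.png

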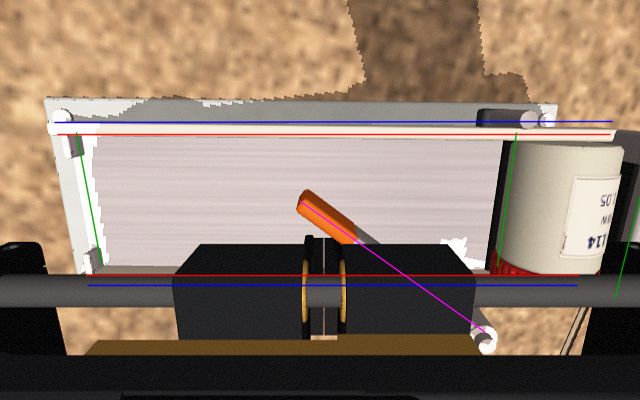

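>>> {"method": "apply_moves", "body": {"steps": [[[0,10.5,4.6,3,0,0,0],[0,9.9,6.7,0,0,0,0],[0,9.1,8.6,0,0,0,0],[0,7.8,10.1,0,0,0,0],[0,6.2,11.6,0,0,0,0],[0,4,10,0,0,0,0],[0,1,3,0,0,0,0],[0,0,0,0,0,0,0]]]}}

```text
time_s: 16.25
tcp_pos: [0.466, 0.1528, 0.0835]
ee_rot: [[-0.976, -0.215, -0.03], [-0.217, 0.967, 0.135], [-0.0, 0.138, -0.99]]
wrist_force: [-0.6, -0.0, 0.9]
gripper_width: 0.004
```

>>> {"method": "apply_moves", "body": {"steps": [[[0,0,1.5,0,0,0,0],[0,0,1.5,0,0,0,0],[0,0,0,0,0,0,0]]]}}

```text
time_s: 16.62
tcp_pos: [0.4654, 0.1553, 0.0838]
ee_rot: [[-0.976, -0.214, -0.03], [-0.216, 0.967, 0.135], [-0.0, 0.138, -0.99]]
wrist_force: [-0.2, -1.4, -0.4]
gripper_width: 0.004
```

```bash
python3 st.py
```

```text
g mm [189.   26.3  39.9] F in g [-1.36  0.53 -0.19] rot [-1.3000e-03 -5.0000e-04 -1.5727e+00] 16.625 0.004463334583044223
```

Contact with some force; nudge a little further until it is firm.

>>> {"method": "apply_moves", "body": {"steps": [[[0,0,1,0,0,0,0],[0,0,1,0,0,0,0],[0,0,0,0,0,0,0]]]}}

```text
time_s: 17.0
tcp_pos: [0.4651, 0.1574, 0.0843]
ee_rot: [[-0.976, -0.214, -0.029], [-0.216, 0.967, 0.135], [-0.001, 0.138, -0.99]]
wrist_force: [-0.3, -0.9, -0.4]
gripper_width: 0.006
```

>>> {"method": "apply_moves", "body": {"steps": [[[0,0,1,0,0,0,0],[0,0,1,0,0,0,0],[0,0,0,0,0,0,0]]]}}

```text
time_s: 17.38
tcp_pos: [0.4647, 0.1594, 0.0846]
ee_rot: [[-0.976, -0.214, -0.029], [-0.216, 0.967, 0.135], [-0.001, 0.138, -0.99]]
wrist_force: [-0.7, -0.4, -0.1]
gripper_width: 0.003
```

```bash
python3 st.py
python3 - <<'E'
from h import *
from station import *
q=np.load("q.npy")
w=capture("wrist");b=overlay(w,q,3.14,1,(0,0,640,400));cv2.imwrite("pics/w7.png",b)
E
```

```text
g mm [193.3  26.1  40.1] F in g [-0.3   0.74 -0.04] rot [-1.6000e-03  1.0000e-04 -1.5722e+00] 17.375 0.0026884258167224795
```

View pics/w7.png

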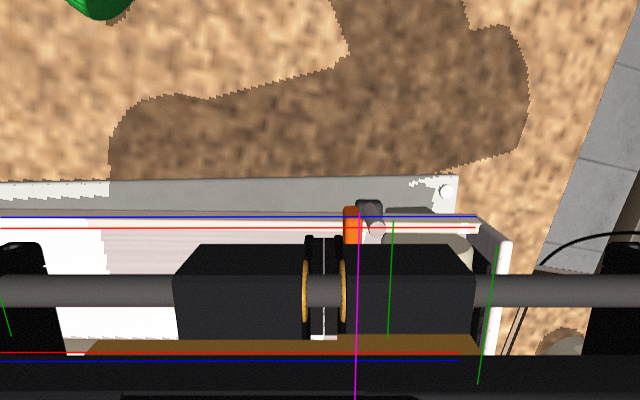

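>>> {"method": "apply_moves", "body": {"steps": [[[0,0,1,0,0,0,0],[0,0,1,0,0,0,0],[0,0,0,0,0,0,0]]]}}

```text
time_s: 17.8
tcp_pos: [0.4643, 0.1612, 0.0848]
ee_rot: [[-0.976, -0.214, -0.029], [-0.216, 0.967, 0.135], [-0.001, 0.138, -0.99]]
wrist_force: [0.2, -0.8, 0.5]
gripper_width: 0.004
```

>>> {"method": "apply_moves", "body": {"steps": [[[0,0,1,0,0,0,0],[0,0,1,0,0,0,0],[0,0,0,0,0,0,0]]]}}

```text
time_s: 18.18
tcp_pos: [0.4641, 0.1616, 0.0849]
ee_rot: [[-0.976, -0.214, -0.029], [-0.216, 0.967, 0.133], [-0.0, 0.136, -0.991]]
wrist_force: [2.8, -6.8, -0.5]
gripper_width: 0.005
```

```bash
python3 st.py
```

```text
g mm [195.5  26.2  40. ] F in g [-7.26 -1.3   0.5 ] rot [-0.0031 -0.0024 -1.5723] 18.175 0.004656271145327362
```

Firm contact with the pin at −7 N. Now I back off downhill, lift clear and look.

>>> {"method": "apply_moves", "body": {"steps": [[[0,0,-2,0,0,0,0],[0,0,-5,0,0,0,0],[0,0,-15,0,0,0,0],[0,0,0,-40,0,0,0],[0,20,-10,-50,0,0,0],[0,45,-30,-30,0,0,0],[0,30,-50,0,0,0,0],[0,0,-60,0,0,0,0],[0,0,-60,0,0,0,0],[0,0,0,0,0,0,0]]]}}

```text
time_s: 19.42
tcp_pos: [0.424, -0.1017, 0.1709]
ee_rot: [[-0.978, -0.207, -0.03], [-0.209, 0.969, 0.135], [0.001, 0.138, -0.99]]
wrist_force: [-0.3, 0.7, 0.4]
gripper_width: 0.006
```

```bash
python3 st.py
python3 - <<'E'
from h import *
from station import *
q=np.load("q.npy")
w=capture("wrist");b=w["color"][:,:,::-1]
o=np.zeros((600,800,3),np.uint8);o[:250,:400]=cv2.resize(b,(400,250))
t=capture("top");o[260:600,:550]=overlay(t,q,3.14,5,(255,162,365,230))
s=capture("scene");o[:400,560:800]=cv2.resize(s["color"][165:265,295:355,::-1],(240,400),interpolation=2)
cv2.imwrite("pics/t8.png",o)
E
```

```text
g mm [-38.2 122.7 159.8] F in g [0.79 0.12 0.32] rot [-9.0000e-04 -4.0000e-04 -1.5798e+00] 19.425 0.006008522548919514
```

View pics/t8.png

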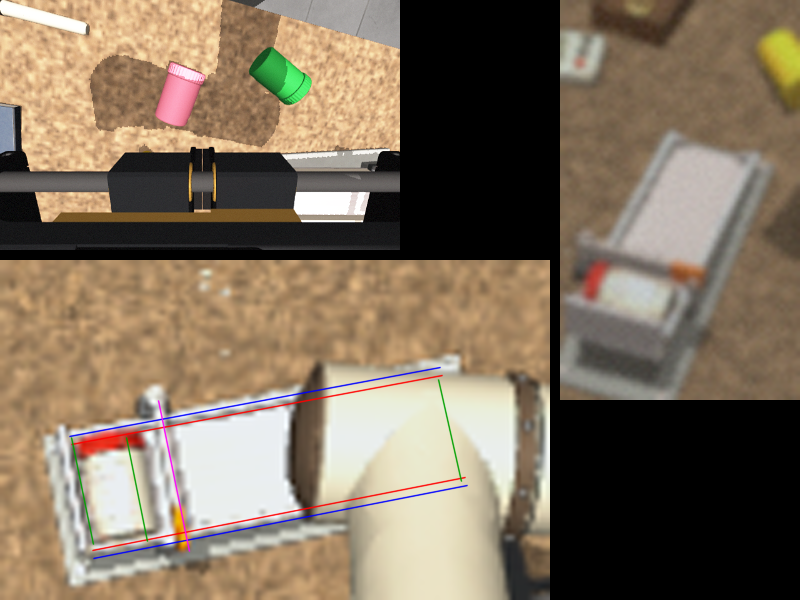

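The jar is seated, the keeper is straight across behind it, and the arm is clear.

```bash
python3 -c "
from station import r
print(r.finish_job())"
```

```text
the job is handed in; nothing more can be done
None
```

The red-lidded jar is in the seat against the end stop, with the keeper shut behind it, and I handed the job in at about 19.5 s. I rolled the jar up the gutter and over the ridge with the finger backs, without gripping or lifting it. I then swung the keeper from about 1.31 rad across the gutter to its pin and backed the arm off.

- **Jar:** I felt about 2 N when it reached the stop. The last top view shows it between the ridge and the stop.
- **Keeper:** I felt about 7 N of firm contact at the pin. The last views show the bar lying straight across the gutter with its orange tip over the far wall.
- **Robot:** It touched nothing at hand-in, and the highest force I read was about 7 N.
- **Other things:** I moved none of them. The green, pink and yellow look-alikes show in place in the last views, but I did not check every item again.
- **Disagreement:** My first fit of the gutter was about 3 mm off along its length, shown by where the ridge lay in the top view and where the jar met the stop. I corrected for this before the keeper move. The top overlay still shows a small offset of about one pixel, which is within the camera calibration.

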